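# Roll a trolley wheel into the bench clamp

### The arm

A 6-joint arm with a two-finger parallel gripper is mounted at the origin on the work surface. World frame = base frame: x ahead of the robot, y to its left, z up, the work surface at z = 0. Lengths are in mm, angles in rad, forces in N, time in s.
With the tool pointing down it reaches from about 275 to 750 mm from the base axis. Payload 10.2 kg.
Tool frame: the origin (TCP) lies on the centre line of the jaws, within the pads' length; the fingertips stand 19 mm ahead of it and the grasp point (between the pads) is the TCP; z points along the fingers, y is the line along which they close (so a half turn about z gives the same grasp; the last joint's range is limited). The gripper opens to 85 mm and grips with 20 to 120 N. Pads are 22 mm wide; open, the fingers measure 114 mm over their backs; the gripper's body (76 mm by 85 mm) begins 54 mm behind the grasp point. The pads swing forward as they close: fully open they stand 13 mm farther back than shut.
Start: joints at [1.064, 0.313, 1.498, -0, 1.331, -0.223], TCP at [147.016, 504.002, 250.294] pointing down, gripper open.
Joint ranges: [-2.94, 2.94], [-0.97, 2.17], [0.19, 2.56], [-1.23, 4.37], [0.02, 3.11], [-2.88, 2.88]. Speed limits (rad/s): [2.39, 2.39, 3.01, 3.14, 3.14, 3.14].

### API

Orientations are given as a unit quaternion [w, x, y, z].
In Python, from rig import sense, capture, finish_job, regions_of, mark_of gives the robot as it stands.
- The arm moves only by the tool jog_arm, never from a script. Its argument "series" is text: rows parted by semicolons, each of 7 numbers parted by spaces: the shift along the tool's x, y, z in units of 0.4 m (1.0 is 0.4 m), then the turn, a rotation vector about the tool's x, y, z in units of pi/2 rad (1.0 is pi/2 rad), then the opening, from -1 (shut) to 1 (fully open). A call has 1 to 20 rows; each row is the pose to reach, as a shift and turn from the pose commanded when the call began, along the tool's axes at that moment; what a row does not reach only later rows make up. A row lasts 1/8 s, in which the tool goes at most 62.5 mm and 10.7 degrees, less where a joint would pass 70% of its speed; a pose out of reach is approached as far as the arm can. A call with a number of a shift or a turn outside -1 to 1 is refused whole. A call with a gripper value outside its range is refused whole. The fingers move at their own pace and stop on an object; "grip_force" is the grip in N (left out, the last holds). Time passes only in rows, so rows that repeat a pose let the fingers close. It gives the time, the measured TCP pose, the force, the opening and the grip force at its end, in the units of the state.
- sense(): the state, without advancing time (a new reading comes with each control period).
- capture(name): name is "scene" or "top" or "wrist"; returns a dict with "img" (400x640x3 uint8, red, green, blue), "intrinsics" (3x3 intrinsics, pixels), "dist_coeffs" ([k1, k2, p1, p2, k3] as OpenCV has them; the pictures are not rectified), "R" (3x3) and "t" (3): a world point X has camera coordinates R X + t. Camera axes: x right, y down, z forward; pixel columns grow to the right and rows downward; lengths in mm; the calibration is good to about 2 mm. A picture is of the moment at which its call begins. There is no depth.
- finish_job(): hands the job in; it is judged then, once.
Trained networks look in a picture, given as the dict that the camera call returned (one of the last four; its "shot" number tells which), for a name from the list of things; names that differ only in an ending like _2 or _b are one class to them, and where a whole thing is asked for, a point or a joint stands for the part that bears it (a point fixed in the world has none). Each returns a list of dicts, best first, with "confidence" (0 to 1); they miss things now and then, are a little off and sometimes report something else, mostly with a low value. They report only what shows in the picture. A call takes as long as a camera call. They do not tell look-alikes from the thing itself.
- regions_of(label, picture): "region" (400x640 bool, what is visible of it) and "point" ([row, column] in pixels, amid what is visible of it).
- mark_of(label, picture): "point" ([row, column] in pixels: a listed point, or the origin of a listed thing).
The state is a dict: "time_s": time; "joints": joint angles; "dq": joint speeds; "tau": joint torques, N m; "eef_pos": TCP position; "ee_rot": TCP orientation; "force": force on the tool from outside, world axes, zero at the start; "wrist_torque": the same for the moment, N m; "grip_width": opening from 0.0 (shut) to 1.0 (fully open); "grip_force": force on a finger pad.
Only numpy, scipy, OpenCV 4.12 (cv2) and the standard library are available. Lean on these libraries where they do the work, as an engineer would, in place of code of your own. Each camera call takes 0.05 s, during which the arm holds its last target. There are 200 camera calls.

### The job

The bottle trolley's castor wheel stands on its rim on the cellar bench. Roll it on its rim, without lifting it, dragging it along or letting it fall flat, over the low sill of the wheel clamp and gently into the dip before the end stop; then slide the clamp's jaw by its post until the wheel is held upright, firmly against the sprung pad but without squashing the pad flat, and let go. Leave everything else on the bench where it is.

Things in the scene. Friction and masses are not known exactly. Their poses are not given: they have to be found in the camera images.
- wheel: castor wheel standing on its rim: black rubber tread 96 mm across, 34 mm wide; a steel axle 12 mm thick sticks 14 mm out of each side, 62 mm over all, fixed to the wheel (turns with it). 0.5 to 0.95 kg. Origin at its centre, 48 mm up; y = axle, x and z turn as it rolls. Starts 130 to 185 mm before the dip, up to 0.3 rad off the lane's line, up to 20 mm beside it.
- wheel_mark (a point): brass stud on the wheel's side face, 41 mm from the axle (the point is in the wheel's mid-plane). Straight above the axle at the start; rolled properly into the dip, about half a turn, it is well below. Squeezed between the fingers the wheel slides without turning; it rolls easily (0.3 N) if pushed at both axle ends from behind, and soon stops by itself. Axes as the wheel.
- clamp: steel wheel clamp, fixed. Origin at bench height in the middle of the dip where the wheel must stand on the bench; x = direction the wheel rolls in along the lane (roughly the robot's right), y = across, from the jaw (robot's side) to the pad, z up. Lane about 70 mm wide, its middle at y = -5 mm. Only the jaw's post is higher than 22 mm.
- sill (a point): middle of the top of the steel sill across the lane's entrance, 3 mm high, from x = -29 to -19 mm in the clamp's frame. Once over it the wheel stands in the dip with about 2 mm of play either way. Axes as the clamp.
- stop: end stop, a steel bar across the lane, 14 mm high; origin and axes as the clamp, its face at x = +36 mm. Over 40 N on it is ramming (a steady push of some 20 N; rolling gently off the sill gives up to about 25 N for an instant); the wheel need not press on it.
- jaw (a joint): travel (m) of the sliding jaw along the clamp's +y to the wheel: 0 open, at most 0.065, starts at 0 to 0.010; leave it there until the wheel stands in the dip. At 0 its face (70 mm long, 22 mm high) is at y = -47 mm. Takes 6 to 10 N to slide, stays where left; sliding the wheel sideways adds 3 to 10 N, the pad's spring comes on top.
- jaw_grip (a point): the place to hold the jaw: on the axis of its upright square steel post (16 x 16 mm, free from 20 to 78 mm above the bench, black button on top to 82 mm), 58 mm above the bench, 52 mm behind the jaw's face; moves with the jaw; axes as the clamp.
- pad (a joint): how far (m) the sprung rubber pad is pushed in along the clamp's +y: 0 relaxed, 800 N/m, bottoms at 0.013. Firm hold: 3 to 10 mm (2.4 to 8 N); over 11.5 mm is squashed. Its cheek (80 mm long, 22 mm high) is set anew each time and not measured: the relaxed face is anywhere from y = +24 to +36 mm in the clamp's frame and must be felt for.
- grease_tin: a closed dark steel tin, 64 mm across, 50 mm high; origin at the centre of its underside; a bystander
- spanner: a steel spanner about 160 mm long, lying flat; a bystander
- fork: an empty castor fork: a 60 x 60 mm plate with two upright 60 mm ears; a bystander
- small_wheel: a smaller spare wheel, 72 mm across, 26 mm thick, lying flat; not the one to clamp; a bystander
- bottle_a: a full wine bottle standing up, 74 mm across, 300 mm high; a bystander
- bottle_b: another full wine bottle standing up, 74 mm across, 300 mm high; a bystander
- brush: a hand brush about 180 mm long, lying flat; a bystander
There are look-alikes about, which are no part of the job. Leave any red or turquoise look-alike of the wheel alone.

How it is judged (in metres and radians):
On the way:
1. the wheel has rolled over the sill and stands upright in the dip, not yet clamped (x of wheel in the frame of clamp between -0.006 and 0.006 m and height (world z) of wheel below 0.053 m and angle between the y axis of wheel and the y axis of clamp, either way round below 0.25 rad and height (world z) of wheel_mark below 0.043 m and value of joint pad below 0.002 m and value of joint jaw below 0.02 m), for 0.2 s.
At the end, for the whole second after the job is handed in: The wheel stands upright at rest in the dip (centre within 6 mm of its middle along the lane, on the bench to 5 mm, axle within 0.09 rad of the clamp's y axis), rolled there so that the stud is below 45 mm, clamped between jaw and pad with the pad pushed in 3 to 10 mm (x of wheel in the frame of clamp between -0.006 and 0.006 m and height (world z) of wheel below 0.053 m and angle between the y axis of wheel and the y axis of clamp, either way round below 0.25 rad and height (world z) of wheel_mark below 0.045 m and value of joint pad between 0.003 and 0.01 m and angle between the y axis of wheel and the y axis of clamp, either way round below 0.09 rad and linear speed of wheel below 0.01 m/s and angular speed of wheel below 0.1 rad/s); the robot touches nothing.
It fails at once if the wheel is lifted (centre over 62 mm high) (height (world z) of wheel above 0.062 m).
It fails at once if the wheel falls over (axle tilted more than 0.6 rad from level) (angle between wheel's own y axis and vertical below 0.97 rad or angle between wheel's own y axis and vertical above 2.17 rad).
It fails at once if the wheel is rammed against the end stop (over 40 N) (contact force between wheel and stop above 40 N).
It fails at once if the pad is squashed flat (over 11.5 mm) (value of joint pad above 0.0115 m).
It fails at once if a bystander is moved more than 20 mm (distance of any of grease_tin, spanner, fork, small_wheel, bottle_a, bottle_b, brush from where it was at the start of the episode above 0.02 m).
It also fails if it takes over 72 s, if anything falls off the work surface, if the arm or the gripper's body presses on something with over 40 N, if the wrist force passes 120 N, or if a joint passes its speed limit or range.

## Working session

There is one attempt and no reset: what is moved stays moved. The work goes in short steps, Python scripts to look and compute and a tool call to move; the robot and the scene stay as the last step left them, time stands still between calls to the robot, and variables do not carry over. Pictures are saved under pics/ and viewed, at most 12 in all, crops included, and the job is handed in when it is done.

Besides the shell and the picture viewer there is one more tool, called after "Call:" as name(argument=value, ...) on one line, values as JSON. jog_arm: Moves the arm, as the interface text tells. Shifts and turns lie within -1 to 1; 1 stands for 0.4 m of shift or pi/2 rad of turn. Its arguments: {"type":"object","properties":{"series":{"type":"string"},"grip_force":{"type":"number"}},"required":["series"]}

```bash
mkdir -p pics; ls
python3 - <<'E'
from rig import sense,capture,regions_of,mark_of
import cv2,numpy as np
s=sense();print({k:np.round(v,3).tolist() for k,v in s.items()})
for n in ["scene","top"]:
    c=capture(n);cv2.imwrite(f"pics/{n}0.png",c["img"][:,:,::-1])
    print(n,c["intrinsics"],c["dist_coeffs"],c["R"],c["t"])
    for l in ["wheel","wheel_mark","clamp","sill","stop","jaw_grip","pad","grease_tin","small_wheel","bottle_a","fork","spanner","brush"]:
        print(l,[(np.round(m["point"],1).tolist(),round(float(m["confidence"]),2)) for m in mark_of(l,c)][:4] )
E
```

```text
pics
{'time_s': 0.0, 'joints': [1.064, 0.313, 1.498, -0.0, 1.331, -0.223], 'dq': [0.0, -0.001, -0.0, -0.0, 0.0, 0.001], 'tau': [0.002, -41.226, -25.974, -0.0, 0.004, -0.0], 'eef_pos': [146.908, 503.796, 249.725], 'ee_rot': [-0.0, 0.141, 0.99, -0.001], 'force': [-0.735, 0.567, 0.252], 'wrist_torque': [-0.007, -0.0, -0.045], 'grip_force': 0.0, 'grip_width': 1.001}
scene [[389.00360562   0.         320.39960477]
 [  0.         389.00360562 200.14933548]
 [  0.           0.           1.        ]] [0.01436302 0.         0.         0.         0.        ] [[-0.2951209   0.95537742  0.01255519]
 [ 0.75181726  0.24030936 -0.61402135]
 [-0.58963926 -0.17177132 -0.78918955]] [ 150.01815326 -349.88661102 1560.93816504]
wheel [([180.2, 401.9], 0.96), ([222.4, 399.7], 0.83), ([171.7, 343.8], 0.72), ([205.9, 358.4], 0.64)]
wheel_mark [([198.2, 364.3], 0.91), ([161.3, 342.6], 0.88), ([174.6, 402.8], 0.77), ([208.1, 403.8], 0.65)]
clamp [([216.0, 278.2], 0.93), ([214.3, 234.2], 0.33), ([262.5, 270.2], 0.26)]
sill [([219.3, 287.2], 0.83), ([216.3, 280.6], 0.16)]
stop [([215.5, 279.4], 0.6)]
jaw_grip [([184.2, 291.5], 0.65), ([262.5, 458.4], 0.53)]Traceback (most recent call last):
  File "<stdin>", line 8, in <module>
ValueError: it knows: bottle, brush, clamp, fork, grease_tin, jaw_grip, sill, small_wheel, spanner, stop, wheel, wheel_mark
```

```bash
cat > h.py <<'E'
from rig import sense,capture,regions_of,mark_of,finish_job
import cv2,numpy as np
from scipy.spatial.transform import Rotation as Rn
def ray(c,p):
    K=np.array(c["intrinsics"]);R=np.array(c["R"]);t=np.array(c["t"]).ravel()
    u=cv2.undistortPoints(np.array([[[p[1],p[0]]]],float),K,np.array(c["dist_coeffs"],float))[0,0]
    return -R.T@t,R.T@np.array([u[0],u[1],1])
def atz(c,p,z):
    o,d=ray(c,p);return o+d*(z-o[2])/d[2]
def proj(c,X):
    q=cv2.projectPoints(np.array(X,float).reshape(-1,1,3),cv2.Rodrigues(np.array(c["R"]))[0],np.array(c["t"],float),np.array(c["intrinsics"]),np.array(c["dist_coeffs"],float))[0][:,0]
    return q[:,::-1]
def tri(rs):
    A=0;b=0
    for o,d in rs:
        d=d/np.linalg.norm(d);P=np.eye(3)-np.outer(d,d);A=A+P;b=b+P@o
    return np.linalg.solve(A,b)
def save(c,n,crop=None,k=1):
    i=c["img"][:,:,::-1]
    if crop:i=i[crop[0]:crop[1],crop[2]:crop[3]]
    cv2.imwrite(f"pics/{n}.png",cv2.resize(i,None,fx=k,fy=k,interpolation=cv2.INTER_CUBIC))
Z=dict(wheel=48,wheel_mark=89,clamp=0,sill=3,stop=0,jaw_grip=58,grease_tin=0,small_wheel=13,bottle=0,fork=0,spanner=3,brush=10)
E
python3 - <<'E'
from h import *
for n in ["scene","top"]:
    c=capture(n);save(c,n+"1",k=1.25)
    for l in Z:
        print(n,l,[(np.round(m["point"]).astype(int).tolist(),round(float(m["confidence"]),2),np.round(atz(c,m["point"],Z[l])[:2]).tolist()) for m in mark_of(l,c)][:5] )
E
```

```text
scene wheel [([221, 403], 0.94, [507.0, 260.0]), ([173, 340], 0.76, [376.0, 28.0]), ([222, 324], 0.71, [580.0, 32.0]), ([208, 360], 0.64, [496.0, 124.0]), ([181, 402], 0.64, [347.0, 229.0])]
scene wheel_mark [([215, 324], 0.95, [585.0, 33.0]), ([164, 340], 0.91, [374.0, 25.0]), ([200, 364], 0.9, [496.0, 132.0]), ([174, 407], 0.81, [353.0, 239.0]), ([208, 404], 0.77, [487.0, 254.0])]
scene clamp [([216, 279], 0.96, [572.0, -118.0])]
scene sill [([219, 288], 0.75, [575.0, -87.0]), ([215, 328], 0.73, [523.0, 28.0])]
scene stop [([217, 279], 0.59, [576.0, -118.0])]
scene jaw_grip [([187, 292], 0.62, [491.0, -102.0])]
scene grease_tin [([262, 270], 0.65, [735.0, -86.0])]
scene small_wheel [([217, 237], 0.65, [623.0, -241.0]), ([215, 278], 0.5, [577.0, -118.0])]
scene bottle [([264, 460], 0.89, [574.0, 448.0]), ([203, 190], 0.72, [611.0, -414.0])]
scene fork [([187, 253], 0.76, [486.0, -246.0])]
scene spanner [([280, 310], 0.52, [756.0, 45.0])]
scene brush [([286, 397], 0.95, [701.0, 285.0])]
top wheel [([220, 253], 0.97, [494.0, 246.0]), ([260, 321], 0.9, [373.0, 30.0]), ([266, 257], 0.73
[... 288 characters left out ...]
lamp [([199, 370], 0.79, [577.0, -123.0])]
top sill [([202, 364], 0.66, [567.0, -103.0]), ([189, 459], 0.66, [616.0, -416.0])]
top stop [([201, 369], 0.59, [571.0, -119.0])]
top jaw_grip [([226, 360], 0.57, [481.0, -87.0])]
top grease_tin [([156, 362], 0.73, [722.0, -97.0]), ([199, 366], 0.22, [577.0, -111.0])]
top small_wheel [([193, 404], 0.61, [597.0, -232.0]), ([191, 320], 0.31, [596.0, 40.0])]
top bottle [([202, 195], 0.96, [555.0, 448.0]), ([192, 461], 0.82, [609.0, -421.0]), ([224, 410], 0.65, [497.0, -254.0])]
top fork [([226, 409], 0.63, [493.0, -250.0]), ([201, 196], 0.45, [557.0, 446.0])]
top spanner [([147, 315], 0.7, [748.0, 60.0])]
top brush [([163, 246], 0.72, [686.0, 286.0])]
```

View pics/scene1.png

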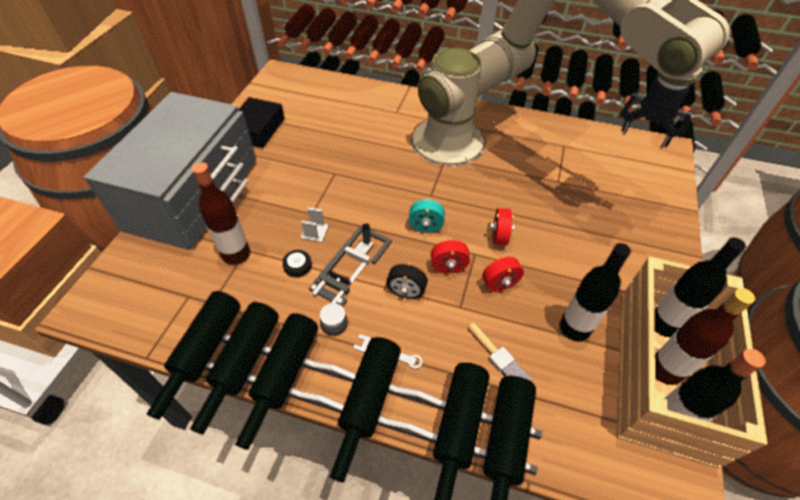

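View pics/top1.png

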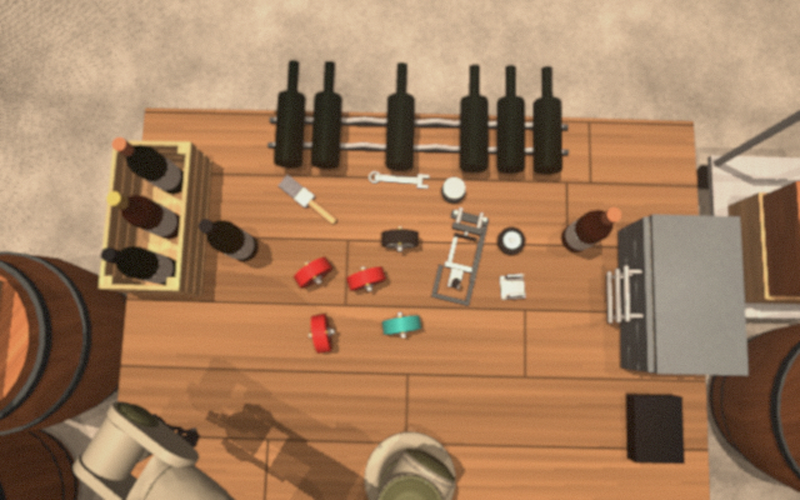

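The black-treaded wheel is at scene (222,324) and top (193,320). The other wheel candidates are the turquoise one at scene (173,340), red ones at (208,360), (221,403) and (181,402), and the flat small wheel at (217,237). The description gives black tread standing on its rim, so I choose (222,324), at about world (583,37). The clamp is at about (574,-120). I'll move over both for a close wrist look.

```bash
cat >> h.py <<'E'
def plan(pos,yaw,s=None):
    "tool units to reach pos with tool pointing down, tool y at world angle yaw"
    s=s or sense();q=s["ee_rot"];R0=Rn.from_quat([q[1],q[2],q[3],q[0]])
    y=np.array([np.cos(yaw),np.sin(yaw),0]);z=np.array([0,0,-1.]);x=np.cross(y,z)
    R1=Rn.from_matrix(np.c_[x,y,z])
    d=R0.inv().apply(np.array(pos)-s["eef_pos"])/400; r=(R0.inv()*R1).as_rotvec()/(np.pi/2)
    print("t",s["time_s"],"shift",np.round(d,4),"turn",np.round(r,4));return d,r
E
python3 -c "
from h import *
plan([480,-30,330],-.2)"
```

```text
t 1.65 shift [-1.173  -1.0485 -0.1992] turn [0.     0.     0.9466]
```

Call:
jog_arm(series="-0.6 -0.53 -0.2 0 0 0.47 1;-0.6 -0.53 -0.2 0 0 0.47 1;-0.6 -0.53 -0.2 0 0 0.47 1;-0.6 -0.53 -0.2 0 0 0.47 1;-0.6 -0.53 -0.2 0 0 0.47 1;-0.6 -0.53 -0.2 0 0 0.47 1")

```text
time_s: 2.4
eef_pos: [319.5, 231.0, 331.2]
ee_rot: [0.001, 0.491, 0.871, 0.001]
force: [-1.0, 0.5, 0.1]
grip_width: 1.001
grip_force: 0.0
```

```bash
python3 -c "
from h import *
print(sense()['eef_pos']);plan([480,-30,330],-.2)"
```

```text
[319.48008687 231.03764628 331.24322057]
t 2.4 shift [-0.7661  0.005   0.0037] turn [0.0013 0.     0.4742]
```

Call:
jog_arm(series="-0.766 0.005 0.004 0 0 0.474 1;-0.766 0.005 0.004 0 0 0.474 1;-0.766 0.005 0.004 0 0 0.474 1;-0.766 0.005 0.004 0 0 0.474 1;-0.766 0.005 0.004 0 0 0.474 1;-0.766 0.005 0.004 0 0 0.474 1;-0.766 0.005 0.004 0 0 0.474 1")

```text
time_s: 3.28
eef_pos: [479.3, -26.7, 328.7]
ee_rot: [-0.0, 0.773, 0.635, -0.0]
force: [-0.6, 0.1, 0.1]
grip_width: 0.999
grip_force: 0.0
```

Run:
```python
from h import *
print(sense()['eef_pos'])
c=capture("wrist");save(c,"w1",k=1.25)
print(-np.array(c["R"]).T@np.array(c["t"]))
for l in ["wheel","wheel_mark","clamp","sill","stop","jaw_grip"]:
    print(l,[(np.round(m["point"]).astype(int).tolist(),round(float(m["confidence"]),2),np.round(atz(c,m["point"],Z[l])[:2],1).tolist()) for m in mark_of(l,c)][:5] )
```

```text
[479.31757048 -26.74642831 328.66017382]
[491.75052919  45.71899225 452.36772028]
wheel [([46, 307], 0.96, [492.2, 123.2]), ([142, 235], 0.8, [376.2, 28.8]), ([98, 397], 0.59, [591.6, 43.2]), ([193, 390], 0.24, [566.2, -79.2])]
wheel_mark [([39, 301], 0.76, [486.8, 123.8]), ([145, 226], 0.69, [376.8, 29.2]), ([100, 406], 0.58, [590.6, 39.2])]
clamp [([212, 390], 0.9, [569.8, -124.6])]
sill [([192, 391], 0.72, [576.0, -91.2])]
stop []
jaw_grip [([221, 334], 0.82, [482.6, -100.5])]
```

View pics/w1.png

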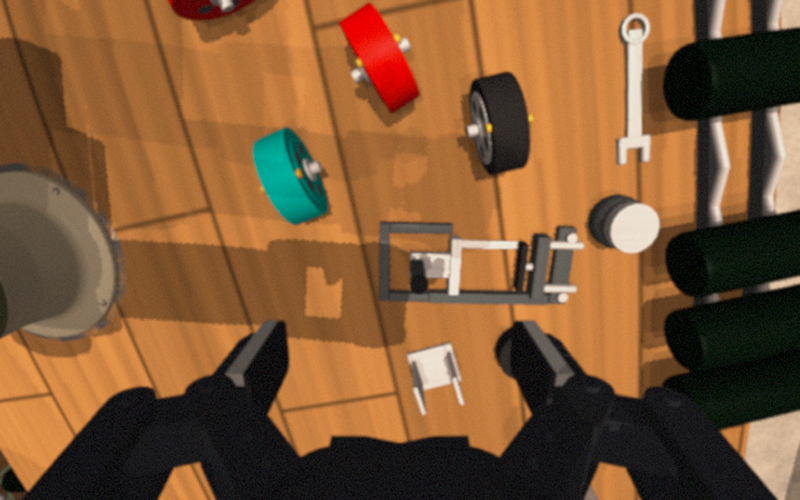

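The wrist picture shows the black wheel at (98,397), its axle end at about (104,378) and studs at about (102,392) and (95,424). The clamp runs across around (212,390), with the post's black button at about (220,334), the jaw face at col 364 and the pad at col 417. I'll check both in one crop.

Run:
```python
import cv2
i=cv2.imread("pics/w1.png");i=cv2.resize(i,(640,400),interpolation=cv2.INTER_AREA)
from h import *
c=capture("wrist");save(c,"w2",(45,250,295,475),k=2.9*1.0)
```

```text
(no output)
```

View pics/w2.png

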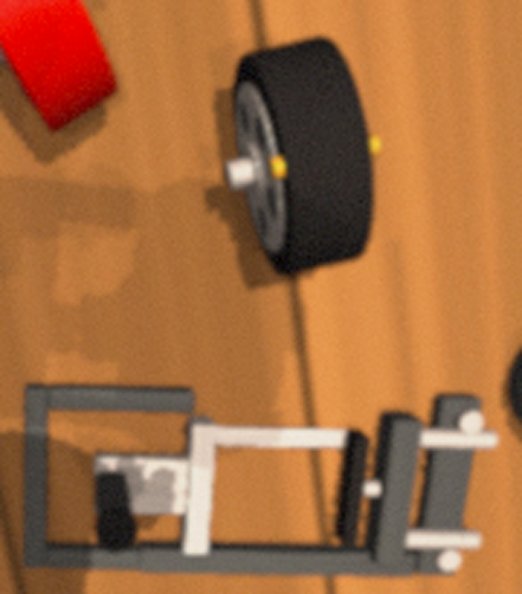

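Run:
```python
from h import *
c=capture("wrist")
P=dict(axle=(172,233,48),studL=(166,279,89),studR=(145,376,89),mid=(155.5,327.5,89),sillL0=(426,213,3),sillR0=(431,345,3),sillL1=(443,213,3),sillR1=(447,345,3),stopA=(545,50,14),stopB=(545,215,14),stopC=(549,340,14),post=(527,116,82),jawT=(424,213,22),jawB=(552,209,22),padT=(432,347,22),padB=(543,339,22),frT=(385,190,10),frTL=(385,30,10),frBL=(565,28,10))
for k,(r,q,z) in P.items(): print(k,np.round(atz(c,(45+r/2.9,295+q/2.9),z),1))
```

```text
axle [563.2  40.2  48. ]
studL [574.1  39.7  89. ]
studR [612.8  40.6  89. ]
mid [593.5  40.1  89. ]
sillL0 [542.3 -84.5   3. ]
sillR0 [ 610.4 -100.7    3. ]
sillL1 [540.9 -93.7   3. ]
sillR1 [ 609.5 -109.5    3. ]
stopA [ 446.3 -129.2   14. ]
stopB [ 532.5 -146.3   14. ]
stopC [ 598.1 -161.9   14. ]
post [484.  -99.3  82. ]
jawT [540.3 -78.   22. ]
jawB [ 528.1 -146.1   22. ]
padT [606.4 -95.2  22. ]
padB [ 596.  -154.6   22. ]
frT [533.2 -58.9  10. ]
frTL [453.5 -43.2  10. ]
frBL [ 431.9 -139.9   10. ]
```

The crop confirms black tread, a steel axle and brass studs. The wheel is at about (591,40) with axle yaw about +0.02, and the clamp's y axis is at about -0.21. The clamp origin is at about (574,-120) and the jaw is at about 6 mm. Next I'll go above and behind the wheel.

```bash
python3 -c "
from h import *
plan([591,72,160],.02)
th=-.21;print(np.array([-1.5*np.sin(th)*1,0]), -1.5*np.array([np.sin(th),-np.cos(th)])+587*np.array([np.cos(th),np.sin(th)]))"
```

```text
t 3.725 shift [0.2964 0.2255 0.422 ] turn [ 1.000e-04  0.000e+00 -1.371e-01]
[0.31268985 0.        ] [ 574.41683679 -120.89891484]
```

Call:
jog_arm(series="0.296 0.226 0.2 0 0 -0.137 0.13;0.296 0.226 0.422 0 0 -0.137 0.13;0.296 0.226 0.422 0 0 -0.137 0.13;0.296 0.226 0.422 0 0 -0.137 0.13;0.296 0.226 0.422 0 0 -0.137 0.13;0.296 0.226 0.422 0 0 -0.137 0.13;0.296 0.226 0.422 0 0 -0.137 0.13")

```text
time_s: 4.6
eef_pos: [591.6, 70.9, 161.7]
ee_rot: [0.001, 0.7, 0.714, 0.001]
force: [1.0, 0.2, -0.9]
grip_width: 0.562
grip_force: 0.0
```

Run:
```python
from h import *
s=sense();print(s['eef_pos'],s["grip_width"])
c=capture("wrist");save(c,"w3",k=1.25)
for l in ["wheel","wheel_mark"]:
    print(l,[(np.round(m["point"],1).tolist(),round(float(m["confidence"]),2),np.round(atz(c,m["point"],Z[l])[:2],1).tolist()) for m in mark_of(l,c)][:5] )
```

```text
[591.5735749   70.94264629 161.65528936] 0.5618979846765748
wheel [([240.0, 320.8], 0.93, [591.8, 40.7]), ([246.8, 74.4], 0.63, [374.3, 28.9]), ([141.6, 188.0], 0.62, [487.7, 120.8])]
wheel_mark [([263.8, 323.0], 0.85, [593.0, 40.3]), ([267.5, 39.0], 0.66, [377.1, 30.5]), ([146.3, 159.7], 0.59, [486.0, 121.9]), ([333.9, 303.7], 0.34, [579.4, -21.2])]
```

View pics/w3.png

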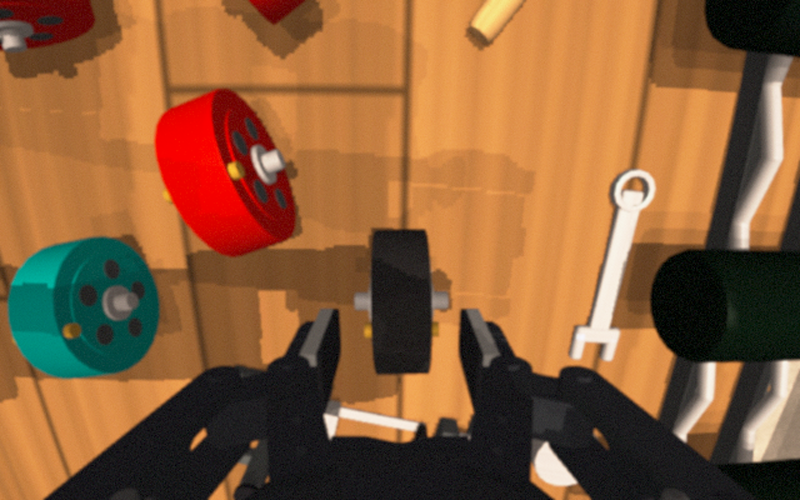

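The wrist picture shows the black wheel centred between the fingers, with its axle ends level at about (240,289) and (240,355). The pads are behind the axle and the network agrees, giving (592,40.7). I'll descend.

Call:
jog_arm(series="0 0 0.1 0 0 0 0.13;0 0 0.2 0 0 0 0.13;0 0 0.277 0 0 0 0.13;0 0 0.277 0 0 0 0.13;0 0 0.277 0 0 0 0.13")

```text
time_s: 5.38
eef_pos: [592.1, 71.3, 50.8]
ee_rot: [0.001, 0.7, 0.714, 0.001]
force: [0.8, 0.6, 0.9]
grip_width: 0.566
grip_force: 0.0
```

Run:
```python
from h import *
s=sense();q=s["ee_rot"];R0=Rn.from_quat([q[1],q[2],q[3],q[0]])
print(s["eef_pos"],s["force"])
th=-.21;O=np.array([574.4,-120.9]);X=np.array([np.sin(th),-np.cos(th)]);Y=np.array([np.cos(th),np.sin(th)])
W=np.array([592,40.6]);xw,yw=X@(W-O),Y@(W-O);print("wheel clamp",xw,yw)
# path: heading h (towards +y) falls linearly h0->0 over L; 
h0=.23;L=2*(-5-yw)/h0;print("L",L)
n=0
for s_ in np.r_[np.arange(0,-xw-32,8),-xw-32]:
    u=min(s_,L);h=h0*(1-u/L);y=yw+h0*(u-u*u/2/L);x=xw+s_
    hd=X*np.cos(h)+Y*np.sin(h);p=O+X*x+Y*y-18*hd
    yaw=th+h
    d=R0.inv().apply(np.r_[p,51]-s["eef_pos"])/400
    yv=np.array([np.cos(yaw),np.sin(yaw),0]);R1=Rn.from_matrix(np.c_[np.cross(yv,[0,0,-1]),yv,[0,0,-1]])
    r=(R0.inv()*R1).as_rotvec()/(np.pi/2)
    print(round(x),round(y,1),"|",np.round(d,3),np.round(r[2],3))
```

```text
[592.06326086  71.31355907  50.76701954] [0.78319009 0.59090333 0.88141294]
wheel clamp -161.6208869652413 -16.452929726000047
L 99.59069326956562
-162 -16.5 | [-0.032 -0.002 -0.001] -0.0
-154 -14.7 | [-0.052 -0.001 -0.001] 0.011
-146 -13.1 | [-0.073 -0.001 -0.001] 0.023
-138 -11.6 | [-0.093 -0.001 -0.001] 0.035
-130 -10.3 | [-0.113 -0.001 -0.001] 0.047
-122 -9.1 | [-0.134 -0.002 -0.001] 0.058
-114 -8.1 | [-0.154 -0.004 -0.001] 0.07
-106 -7.2 | [-0.174 -0.005 -0.001] 0.082
-98 -6.5 | [-0.194 -0.007 -0.001] 0.094
-90 -5.9 | [-0.214 -0.009 -0.001] 0.105
-82 -5.4 | [-0.234 -0.012 -0.001] 0.117
-74 -5.2 | [-0.253 -0.015 -0.001] 0.129
-66 -5.0 | [-0.273 -0.018 -0.001] 0.141
-58 -5.0 | [-0.293 -0.023 -0.001] 0.146
-50 -5.0 | [-0.312 -0.027 -0.001] 0.146
-42 -5.0 | [-0.332 -0.032 -0.001] 0.146
-34 -5.0 | [-0.351 -0.036 -0.001] 0.146
-32 -5.0 | [-0.355 -0.037 -0.001] 0.146
```

Call:
jog_arm(series="-0.016 -0.001 0 0 0 0 0.13;-0.03 -0.001 0 0 0 0 0.13;-0.042 -0.001 0 0 0 0.005 0.13;-0.052 -0.001 0 0 0 0.011 0.13;-0.062 -0.001 0 0 0 0.017 0.13;-0.073 -0.001 0 0 0 0.023 0.13;-0.083 -0.001 0 0 0 0.029 0.13;-0.093 -0.001 0 0 0 0.035 0.13;-0.103 -0.001 0 0 0 0.041 0.13;-0.113 -0.001 0 0 0 0.047 0.13;-0.123 -0.002 0 0 0 0.052 0.13;-0.134 -0.002 0 0 0 0.058 0.13;-0.144 -0.003 0 0 0 0.064 0.13;-0.154 -0.004 0 0 0 0.07 0.13;-0.164 -0.005 0 0 0 0.076 0.13;-0.174 -0.005 0 0 0 0.082 0.13;-0.18 -0.006 0 0 0 0.085 0.13;-0.18 -0.006 0 0 0 0.085 0.13")

```text
time_s: 7.62
eef_pos: [590.2, -0.8, 49.0]
ee_rot: [-0.0, 0.746, 0.666, -0.0]
force: [1.4, 0.0, -0.2]
grip_width: 0.564
grip_force: 0.0
```

```bash
cat > m.py <<'E'
from h import *
import sys
s=sense();q=s["ee_rot"];R0=Rn.from_quat([q[1],q[2],q[3],q[0]])
th=-.21;O=np.array([574.4,-120.9]);X=np.array([np.sin(th),-np.cos(th)]);Y=np.array([np.cos(th),np.sin(th)])
ty=R0.as_matrix()[:,1];e=s["eef_pos"]
print("t",s["time_s"],"tcp",np.round(e,1),"clamp xy",np.round([X@(e[:2]-O),Y@(e[:2]-O)],1),"yaw rel clamp",round(np.arctan2(ty[1],ty[0])-th,3),"F",np.round(s["force"],1))
for n in ["wrist","top","scene"]:
    c=capture(n)
    for l in ["wheel","wheel_mark","jaw_grip","sill","clamp"]:
        for m in mark_of(l,c):
            p=atz(c,m["point"],48 if l=="wheel" else float(sys.argv[1]) if l=="wheel_mark" else Z[l])[:2];k=np.array([X@(p-O),Y@(p-O)])
            if abs(k[1])<35 or "jaw" in l or l=="clamp": print(n,l,np.round(m["point"]),round(float(m["confidence"]),2),np.round(p,1),"clamp",np.round(k,1))
    if n=="wrist" and len(sys.argv)>2: save(c,sys.argv[2],k=1.25)
E
python3 m.py 65 w4
```

```text
t 7.625 tcp [590.2  -0.8  49. ] clamp xy [-120.7   -9.6] yaw rel clamp 0.096 F [ 1.4  0.  -0.2]
top jaw_grip [229. 362.] 0.67 [472.4 -93.7] clamp [  -5.3 -105.4]
top jaw_grip [202. 371.] 0.34 [ 558.6 -120.7] clamp [  3.1 -15.5]
top sill [201. 362.] 0.98 [569.4 -96.3] clamp [-23. -10.]
top clamp [200. 370.] 0.58 [ 572.8 -122.9] clamp [ 2.3 -1.1]
scene wheel [217. 305.] 0.92 [581.8 -26.7] clamp [-93.7 -12.4]
scene wheel [218. 284.] 0.49 [604.6 -87.2] clamp [-39.2  22.5]
scene wheel_mark [209. 294.] 0.71 [574.1 -63.2] clamp [-56.3 -12.4]
scene wheel_mark [212. 278.] 0.16 [ 599.6 -106.3] clamp [-19.5  21.6]
scene jaw_grip [186. 292.] 0.74 [ 484.4 -102.8] clamp [  1.  -91.8]
scene jaw_grip [264. 460.] 0.34 [607.9 434.1] clamp [-549.8  -83. ]
scene sill [216. 286.] 0.6 [568.2 -97. ] clamp [-22.1 -11.1]
scene clamp [218. 278.] 0.6 [ 581.5 -120. ] clamp [-2.3  6.7]
```

View pics/w4.png

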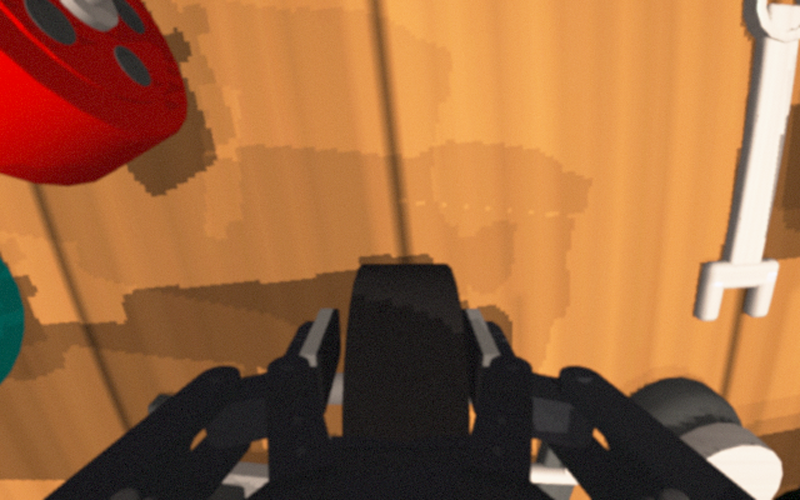

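The picture shows the wheel upright between the pads with even gaps, and after bias correction it sits right in front of the fingers. I'll continue to just before the sill.

Call:
jog_arm(series="-0.01 0 -0.002 0 0 0.006 0.13;-0.02 0 -0.004 0 0 0.012 0.13;-0.03 0 -0.007 0 0 0.018 0.13;-0.04 0 -0.007 0 0 0.025 0.13;-0.05 0 -0.007 0 0 0.031 0.13;-0.06 0 -0.007 0 0 0.037 0.13;-0.07 0 -0.007 0 0 0.043 0.13;-0.08 0 -0.007 0 0 0.049 0.13;-0.09 0 -0.007 0 0 0.055 0.13;-0.1 0 -0.007 0 0 0.061 0.13;-0.11 0 -0.007 0 0 0.061 0.13;-0.12 -0.001 -0.007 0 0 0.061 0.13;-0.128 -0.001 -0.007 0 0 0.061 0.13;-0.132 -0.001 -0.007 0 0 0.061 0.13")

```text
time_s: 10.28
eef_pos: [583.7, -53.2, 51.8]
ee_rot: [-0.0, 0.777, 0.629, -0.0]
force: [0.7, -0.7, -0.1]
grip_width: 0.561
grip_force: 0.0
```

```bash
python3 m.py 30; python3 -c "
from h import *
c=capture('scene');save(c,'s2',(150,270,220,350),k=5)"
```

```text
t 10.275 tcp [583.7 -53.2  51.8] clamp xy [-68.2  -5. ] yaw rel clamp -0.0 F [ 0.7 -0.7 -0.1]
wrist wheel [306. 322.] 0.91 [579.6 -70.1] clamp [-50.8  -5.5]
top jaw_grip [223. 361.] 0.51 [490.5 -90.6] clamp [-12.1 -88.4]
top clamp [199. 369.] 0.78 [ 577.4 -119. ] clamp [-2.5  2.5]
scene wheel [210. 289.] 0.77 [573.3 -82.2] clamp [-37.6  -9.2]
scene wheel_mark [212. 285.] 0.68 [570.9 -98. ] clamp [-21.7  -8.2]
scene wheel_mark [215. 280.] 0.56 [ 585.9 -107. ] clamp [-16.    8.4]
scene jaw_grip [218. 277.] 0.48 [ 617.4 -102.9] clamp [-26.6  38.3]
scene sill [218. 284.] 0.92 [ 575.7 -100. ] clamp [-20.7  -3.1]
scene clamp [220. 278.] 0.58 [ 587.9 -115.9] clamp [-7.7 12.1]
```

View pics/s2.png

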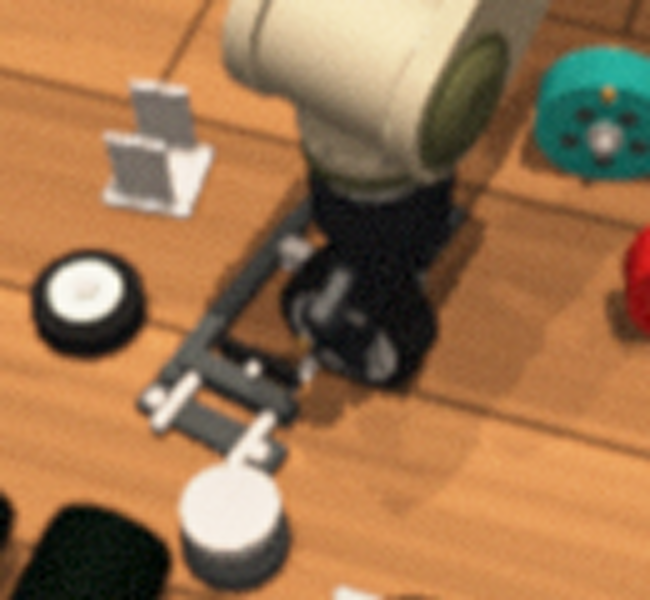

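The wheel is at the sill (clamp x about -51, y about -5), upright, with the stud ahead and low. I'll push slowly over the sill.

Call:
jog_arm(series="-0.008 0 0 0 0 0 0.13;-0.015 0 0 0 0 0 0.13;-0.022 0 0 0 0 0 0.13;-0.029 0 0 0 0 0 0.13;-0.036 0 0 0 0 0 0.13;-0.043 0 0 0 0 0 0.13;-0.05 0 0 0 0 0 0.13;-0.056 0 0 0 0 0 0.13;-0.061 0 0 0 0 0 0.13;-0.066 0 0 0 0 0 0.13;-0.071 0 0 0 0 0 0.13;-0.075 0 0 0 0 0 0.13;-0.079 0 0 0 0 0 0.13;-0.083 0 0 0 0 0 0.13;-0.087 0 0 0 0 0 0.13;-0.087 0 0 0 0 0 0.13;-0.087 0 0 0 0 0 0.13")

```text
time_s: 13.35
eef_pos: [576.5, -87.0, 51.8]
ee_rot: [-0.0, 0.777, 0.629, -0.0]
force: [-0.2, 0.3, 0.1]
grip_width: 0.565
grip_force: 0.0
```

```bash
python3 m.py 8
```

```text
t 13.35 tcp [576.5 -87.   51.8] clamp xy [-33.6  -5. ] yaw rel clamp -0.0 F [-0.2  0.3  0.1]
wrist wheel [322. 324.] 0.87 [ 571.5 -113.5] clamp [-6.6 -4.3]
scene wheel [206. 277.] 0.66 [ 567.5 -123.6] clamp [ 4.1 -6.2]
scene wheel_mark [214. 283.] 0.86 [ 563.9 -109.1] clamp [ -9.3 -12.8]
scene jaw_grip [221. 287.] 0.24 [618.5 -71.5] clamp [-57.5  32.8]
scene sill [216. 286.] 0.61 [564.3 -97.8] clamp [-20.5 -14.7]
scene clamp [219. 278.] 0.84 [ 584.6 -118.5] clamp [-4.5  9.5]
```

Call:
jog_arm(series="0.012 0 0 0 0 0 0.13;0.012 0 -0.1 0 0 0 0.13;0.012 0 -0.22 0 0 0 0.13;0.012 0 -0.35 0 0 0 0.13;0.012 0 -0.4 0 0 0 0.13;0.012 0 -0.4 0 0 0 0.13")

```text
time_s: 15.0
eef_pos: [578.1, -82.2, 213.1]
ee_rot: [0.001, 0.777, 0.629, 0.001]
force: [0.2, 0.3, -0.5]
grip_width: 0.565
grip_force: 0.0
```

```bash
python3 m.py 8 w5
```

```text
t 15.0 tcp [578.1 -82.2 213.1] clamp xy [-38.6  -4.5] yaw rel clamp 0.0 F [ 0.2  0.3 -0.5]
wrist wheel [225. 321.] 0.64 [ 571.  -118.8] clamp [-1.3 -3.7]
wrist wheel_mark [225. 321.] 0.23 [ 568.  -133.6] clamp [13.8 -3.7]
wrist jaw_grip [228. 229.] 0.63 [483.1 -98.9] clamp [ -2.5 -93.9]
top wheel [198. 371.] 0.62 [ 574.5 -121.4] clamp [0.5 0.2]
scene wheel [204. 276.] 0.72 [ 563.7 -128.4] clamp [ 9.6 -8.9]
scene wheel_mark [213. 281.] 0.64 [ 561.3 -114.2] clamp [ -3.9 -14.2]
scene jaw_grip [263. 270.] 0.67 [764.1 -67.9] clamp [-91.4 174.5]
scene jaw_grip [183. 292.] 0.63 [ 473.5 -106. ] clamp [   6.4 -101.8]
scene sill [220. 282.] 0.58 [ 582.4 -103.2] clamp [-19.    4.1]
scene clamp [218. 281.] 0.89 [ 577.8 -108.5] clamp [-12.8   0.7]
scene clamp [284. 400.] 0.35 [687.9 290.7] clamp [-426.2   25.2]
```

View pics/w5.png

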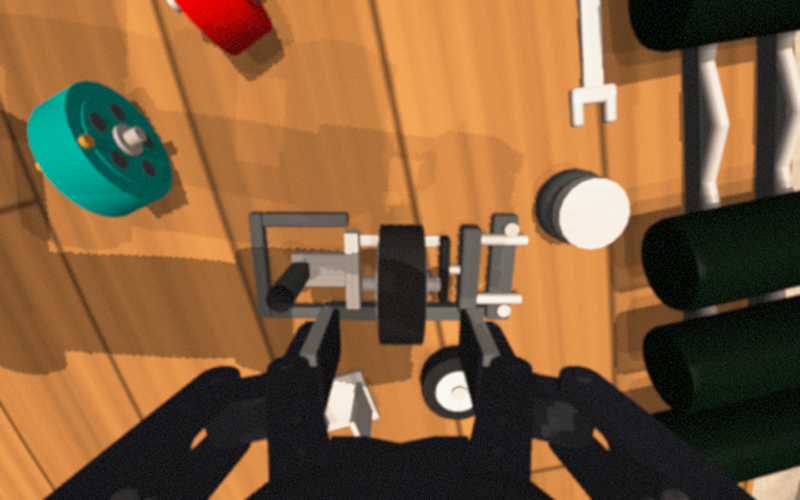

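The picture shows the wheel upright in the dip, with its axle at row 228 (native) and the sill behind it at row 192. The jaw is to the left at col 286, the pad to the right at col 353, and the post button is at about (239,224). Next I'll locate the post and the gap to the pad.

Run:
```python
from h import *
c=capture("wrist")
th=-.21;O=np.array([574.4,-120.9]);X=np.array([np.sin(th),-np.cos(th)]);Y=np.array([np.cos(th),np.sin(th)])
for k,(r,q,z) in dict(button=(297,279,82),jawT=(233,359,22),jawB=(307,357,22),padT=(238,441,22),padB=(302,441,22),sillc=(240,400,3),treadL=(228,380,75),treadR=(228,423,75)).items():
    p=atz(c,(r/1.25,q/1.25),z)[:2];print(k,np.round(p,1),np.round([X@(p-O),Y@(p-O)],1))
for m in mark_of("jaw_grip",c): p=atz(c,m["point"],58)[:2];print(m["point"],p)
p=O+Y*-93.5+X*-1;plan([*p,58],-.21);plan([*p,130],-.21)
```

```text
button [483.7 -98.7] [ -2.8 -93.4]
jawT [542.2 -77.7] [-35.5 -40.5]
jawB [ 524.2 -143.4] [ 32.5 -44.4]
padT [608.9 -96.4] [-31.1  28.7]
padB [ 598.5 -154.3] [27.6 30.5]
sillc [573.7 -95.8] [-24.4  -5.9]
treadL [565.6 -65.9] [-52.  -20.1]
treadR [594.9 -72.1] [-52.    9.9]
[227.6, 230.2] [483.4709332  -98.38264116]
t 16.0 shift [-0.0935 -0.2216  0.3848] turn [ 0. -0.  0.]
t 16.0 shift [-0.0935 -0.2216  0.2048] turn [ 0. -0.  0.]
```

Call:
jog_arm(series="-0.089 -0.1 0 0 0 0 0.13;-0.089 -0.221 0 0 0 0 0.13;-0.089 -0.221 0.1 0 0 0 0.13;-0.089 -0.221 0.22 0 0 0 0.13;-0.089 -0.221 0.34 0 0 0 0.13;-0.089 -0.221 0.385 0 0 0 0.13;-0.089 -0.221 0.385 0 0 0 0.13;-0.089 -0.221 0.385 0 0 0 0.13")

```text
time_s: 17.0
eef_pos: [484.3, -98.9, 58.9]
ee_rot: [0.001, 0.777, 0.629, 0.0]
force: [0.8, -0.6, -0.8]
grip_width: 0.567
grip_force: 0.0
```

```bash
python3 m.py 8 w6
```

```text
t 17.0 tcp [484.3 -98.9  58.9] clamp xy [ -2.7 -92.7] yaw rel clamp 0.0 F [ 0.8 -0.6 -0.8]
wrist wheel [268. 499.] 0.71 [ 570.6 -118.6] clamp [-1.4 -4.2]
wrist wheel_mark [224. 463.] 0.8 [ 570.8 -110.4] clamp [-9.5 -5.7]
wrist jaw_grip [281. 320.] 0.83 [ 482.6 -100.2] clamp [ -1.1 -94.1]
top wheel [196. 364.] 0.69 [578.4 -99.6] clamp [-21.7  -0.5]
top wheel [201. 374.] 0.59 [ 564.2 -130.4] clamp [11.4 -8. ]
top wheel_mark [202. 366.] 0.57 [ 567.4 -110.6] clamp [-8.6 -9. ]
top wheel_mark [161. 246.] 0.39 [692.3 287. ] clamp [-423.5   30.3]
top sill [200. 362.] 0.98 [571.1 -98.3] clamp [-21.4  -7.9]
top clamp [200. 368.] 0.98 [ 574.  -115.4] clamp [-5.3 -1.6]
scene wheel [205. 277.] 0.71 [ 564.8 -125.6] clamp [ 6.6 -8.4]
scene wheel_mark [212. 282.] 0.72 [ 559.9 -111. ] clamp [ -6.7 -16.3]
scene jaw_grip [184. 292.] 0.56 [ 475.4 -106.3] clamp [  6.4 -99.8]
scene sill [219. 286.] 0.64 [576.4 -93.3] clamp [-27.4  -3.8]
scene clamp [218. 278.] 0.58 [ 580.3 -119.1] clamp [-3.   5.4]
```

View pics/w6.png

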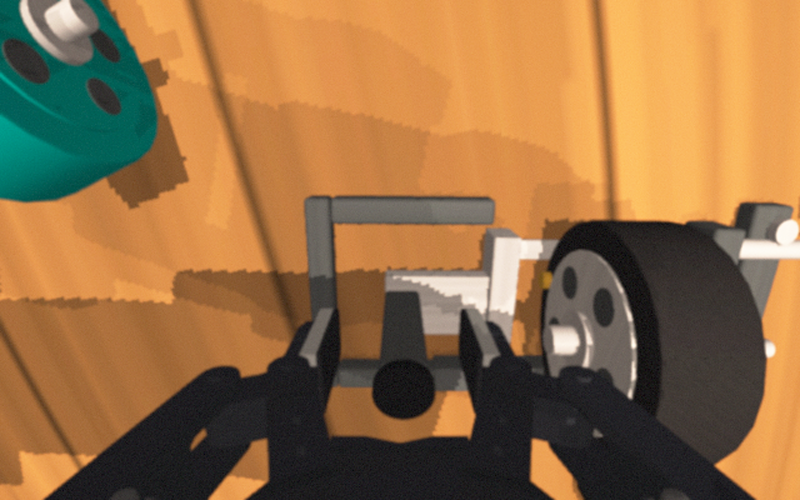

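The picture shows the post button at (310,323 native), centred between the pads. The wheel stands upright with its stud low and behind (224,437), as expected. I'll close on the post.

Call:
jog_arm(series="0 0 0 0 0 0 -1;0 0 0 0 0 0 -1;0 0 0 0 0 0 -1;0 0 0 0 0 0 -1;0 0 0 0 0 0 -1;0 0 0 0 0 0 -1", grip_force=80)

```text
time_s: 18.65
eef_pos: [484.2, -98.8, 58.2]
ee_rot: [0.001, 0.777, 0.629, 0.0]
force: [5.0, 0.5, 2.0]
grip_width: 0.171
grip_force: 78.1
```

```bash
cat > f.py <<'E'
from h import *
s=sense();th=-.21;Y=np.array([np.cos(th),np.sin(th)]);O=np.array([574.4,-120.9]);X=np.array([np.sin(th),-np.cos(th)])
e=s["eef_pos"][:2]-O
print(round(s["time_s"],2),"x,y",round(X@e,2),round(Y@e,2),"Fx,Fy",round(X@s["force"][:2],2),round(Y@s["force"][:2],2),"Fz",round(s["force"][2],1),"w",round(s["grip_width"]*85,1),"tau",np.round(s["wrist_torque"],2))
E
python3 f.py
```

```text
18.65 x,y -2.77 -92.82 Fx,Fy -1.49 4.77 Fz 2.0 w 14.6 tau [ 0.1  -0.54 -0.16]
```

Call:
jog_arm(series="0 0.008 0 0 0 0 -1;0 0.016 0 0 0 0 -1;0 0.024 0 0 0 0 -1;0 0.03 0 0 0 0 -1")

```text
time_s: 19.15
eef_pos: [494.1, -101.0, 58.1]
ee_rot: [-0.001, 0.777, 0.629, -0.001]
force: [-10.1, 1.2, 12.0]
grip_width: 0.175
grip_force: 79.6
```

```bash
python3 f.py
```

```text
19.15 x,y -2.73 -82.66 Fx,Fy 0.94 -10.14 Fz 12.0 w 14.9 tau [ 0.01  0.92 -0.13]
```

Call:
jog_arm(series="0 0.006 0 0 0 0 -1;0 0.012 0 0 0 0 -1;0 0.018 0 0 0 0 -1;0 0.024 0 0 0 0 -1;0 0.03 0 0 0 0 -1")

```text
time_s: 19.77
eef_pos: [505.5, -103.5, 58.1]
ee_rot: [-0.002, 0.777, 0.629, -0.002]
force: [-16.1, 0.6, 16.3]
grip_width: 0.178
grip_force: 80.3
```

```bash
python3 f.py
```

```text
19.77 x,y -2.65 -70.97 Fx,Fy 2.74 -15.91 Fz 16.3 w 15.1 tau [-0.08  1.64 -0.18]
```

Call:
jog_arm(series="0 0.004 0 0 0 0 -1;0 0.008 0 0 0 0 -1;0 0.012 0 0 0 0 -1;0 0.015 0 0 0 0 -1")

```text
time_s: 20.27
eef_pos: [511.0, -104.7, 58.1]
ee_rot: [-0.002, 0.777, 0.629, -0.002]
force: [-14.4, 1.3, 15.6]
grip_width: 0.178
grip_force: 80.0
```

```bash
python3 f.py
```

```text
20.27 x,y -2.62 -65.35 Fx,Fy 1.78 -14.36 Fz 15.6 w 15.1 tau [-0.09  1.43 -0.17]
```

Call:
jog_arm(series="0 0.003 0 0 0 0 -1;0 0.006 0 0 0 0 -1")

```text
time_s: 20.52
eef_pos: [513.4, -105.3, 58.2]
ee_rot: [-0.002, 0.777, 0.629, -0.002]
force: [-14.6, 0.7, 14.4]
grip_width: 0.169
grip_force: 80.0
```

```bash
python3 f.py
```

```text
20.52 x,y -2.57 -62.97 Fx,Fy 2.39 -14.43 Fz 14.4 w 14.4 tau [-0.08  1.48 -0.21]
```

Call:
jog_arm(series="0 0.003 0 0 0 0 -1;0 0.006 0 0 0 0 -1")

```text
time_s: 20.78
eef_pos: [515.7, -105.8, 58.1]
ee_rot: [-0.002, 0.777, 0.629, -0.002]
force: [-14.2, -1.0, 15.3]
grip_width: 0.176
grip_force: 80.0
```

```bash
python3 f.py
```

```text
20.77 x,y -2.53 -60.56 Fx,Fy 3.98 -13.67 Fz 15.3 w 15.0 tau [-0.13  1.43 -0.18]
```

Call:
jog_arm(series="0 0.0025 0 0 0 0 -1;0 0.005 0 0 0 0 -1")

```text
time_s: 21.02
eef_pos: [517.7, -106.2, 58.2]
ee_rot: [-0.002, 0.777, 0.629, -0.002]
force: [-14.1, 0.9, 14.9]
grip_width: 0.179
grip_force: 80.0
```

```bash
python3 f.py
```

```text
21.02 x,y -2.54 -58.53 Fx,Fy 2.0 -13.94 Fz 14.9 w 15.2 tau [-0.14  1.44 -0.19]
```

Call:
jog_arm(series="0 0.0025 0 0 0 0 -1;0 0.005 0 0 0 0 -1")

```text
time_s: 21.28
eef_pos: [519.6, -106.6, 58.2]
ee_rot: [-0.002, 0.777, 0.629, -0.002]
force: [-14.8, 0.5, 14.8]
grip_width: 0.178
grip_force: 80.0
```

```bash
python3 f.py
```

```text
21.27 x,y -2.54 -56.55 Fx,Fy 2.56 -14.61 Fz 14.8 w 15.2 tau [-0.07  1.46 -0.19]
```

Call:
jog_arm(series="0 0.0025 0 0 0 0 -1;0 0.005 0 0 0 0 -1")

```text
time_s: 21.52
eef_pos: [521.6, -107.1, 58.1]
ee_rot: [-0.002, 0.777, 0.629, -0.002]
force: [-13.7, 1.0, 15.4]
grip_width: 0.178
grip_force: 80.0
```

```bash
python3 f.py
python3 - <<'E'
from h import *
c=capture("wrist");save(c,"w7",(130,330,340,600),k=2.9)
E
```

```text
21.52 x,y -2.5 -54.55 Fx,Fy 1.9 -13.62 Fz 15.4 w 15.1 tau [-0.12  1.47 -0.19]
```

View pics/w7.png

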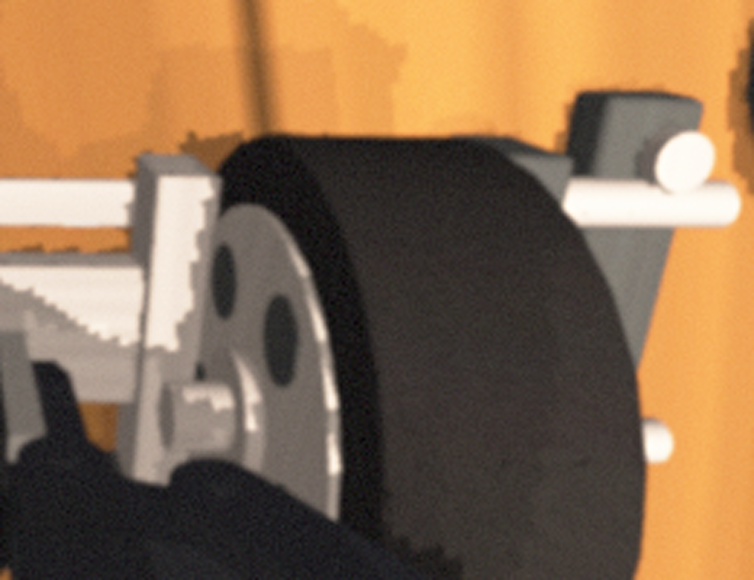

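The picture shows the jaw face against the wheel, which is upright. The force is still flat at about 14 N, so the pad isn't touched yet. I'll keep going in 2 mm steps.

Call:
jog_arm(series="0 0.0025 0 0 0 0 -1;0 0.005 0 0 0 0 -1")

```text
time_s: 21.82
eef_pos: [523.4, -107.5, 58.2]
ee_rot: [-0.002, 0.777, 0.629, -0.002]
force: [-15.8, -0.3, 15.0]
grip_width: 0.175
grip_force: 80.1
```

```bash
python3 f.py
```

```text
21.82 x,y -2.49 -52.64 Fx,Fy 3.6 -15.39 Fz 15.0 w 14.9 tau [-0.13  1.54 -0.18]
```

Call:
jog_arm(series="0 0.0025 0 0 0 0 -1;0 0.005 0 0 0 0 -1")

```text
time_s: 22.08
eef_pos: [525.2, -107.9, 58.2]
ee_rot: [-0.002, 0.777, 0.629, -0.002]
force: [-17.5, 0.7, 16.6]
grip_width: 0.176
grip_force: 80.2
```

```bash
python3 f.py
```

```text
22.07 x,y -2.48 -50.87 Fx,Fy 2.93 -17.28 Fz 16.6 w 14.9 tau [-0.1   1.78 -0.24]
```

Call:
jog_arm(series="0 0.0025 0 0 0 0 -1;0 0.005 0 0 0 0 -1")

```text
time_s: 22.32
eef_pos: [526.9, -108.2, 58.1]
ee_rot: [-0.003, 0.777, 0.629, -0.002]
force: [-19.0, -0.2, 18.4]
grip_width: 0.174
grip_force: 80.4
```

```bash
python3 f.py
```

```text
22.32 x,y -2.48 -49.09 Fx,Fy 4.11 -18.53 Fz 18.4 w 14.8 tau [-0.13  1.91 -0.19]
```

Call:
jog_arm(series="0 0.003 0 0 0 0 -1;0 0.003 0 0 0 0 -1;0 0.003 0 0 0 0 -1;0 0.003 0 0 0 0 -1")

```text
time_s: 22.82
eef_pos: [528.1, -108.5, 58.2]
ee_rot: [-0.003, 0.777, 0.629, -0.002]
force: [-17.9, 0.5, 17.4]
grip_width: 0.18
grip_force: 80.4
```

```bash
python3 f.py
```

```text
22.82 x,y -2.47 -47.91 Fx,Fy 3.26 -17.65 Fz 17.4 w 15.3 tau [-0.12  1.93 -0.19]
```

Call:
jog_arm(series="0 0 0 0 0 0 -0.3;0 0 0 0 0 0 -0.3;0 0 0 0 0 0 -0.3;0 0 0 0 0 0 -0.3")

```text
time_s: 23.32
eef_pos: [530.4, -108.6, 57.6]
ee_rot: [-0.0, 0.777, 0.629, -0.0]
force: [-1.2, 1.2, -0.7]
grip_width: 0.349
grip_force: 0.0
```

```bash
python3 f.py
```

```text
23.32 x,y -2.84 -45.57 Fx,Fy -0.94 -1.45 Fz -0.7 w 29.7 tau [ 0.03  0.19 -0.05]
```

Call:
jog_arm(series="0 -0.006 0 0 0 0 -0.3;0 -0.006 -0.08 0 0 0 -0.3;0 -0.006 -0.2 0 0 0 -0.3;0.05 -0.006 -0.33 0 0 0 -0.3;0.1 0 -0.4 0 0 0 -0.3;0.1 0 -0.4 0 0 0 -0.3;0.1 0 -0.4 0 0 0 -0.3")

```text
time_s: 24.2
eef_pos: [538.5, -69.8, 216.7]
ee_rot: [-0.001, 0.777, 0.629, -0.0]
force: [-0.1, -0.9, -0.7]
grip_width: 0.346
grip_force: 0.0
```

```bash
python3 m.py 8 w8
```

```text
t 24.2 tcp [538.5 -69.8 216.7] clamp xy [-42.5 -45.7] yaw rel clamp -0.0 F [-0.1 -0.9 -0.7]
wrist wheel [227. 385.] 0.83 [ 593.9 -123. ] clamp [-2.  19.5]
wrist wheel_mark [207. 375.] 0.68 [ 592.  -113.2] clamp [-11.2  15.6]
wrist jaw_grip [230. 314.] 0.85 [ 523.4 -107.5] clamp [ -2.4 -52.7]
wrist sill [190. 357.] 0.63 [576.  -90.7] clamp [-29.9  -4.8]
wrist clamp [213. 358.] 0.58 [ 572.  -118.8] clamp [-1.5 -2.8]
top jaw_grip [211. 366.] 0.37 [ 528.8 -105.4] clamp [ -5.7 -47.8]
top sill [199. 362.] 0.47 [577.4 -96.9] clamp [-24.1  -2.1]
top clamp [200. 371.] 0.7 [ 574.9 -126.5] clamp [5.4 1.7]
scene wheel [211. 269.] 0.92 [ 592.4 -139.6] clamp [14.6 21.5]
scene wheel_mark [221. 279.] 0.56 [ 593.9 -108.9] clamp [-15.8  16.6]
scene jaw_grip [195. 285.] 0.57 [ 527.4 -111.7] clamp [  0.8 -47.9]
scene sill [218. 283.] 0.61 [ 575.9 -103.3] clamp [-17.6  -2.2]
scene clamp [217. 279.] 0.6 [ 576. -117.] clamp [-4.1  0.8]
```

View pics/w8.png

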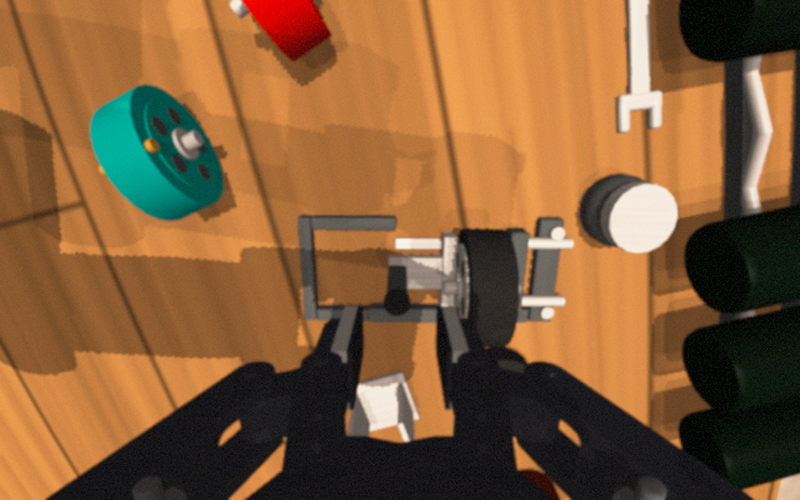

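Run:
```python
from h import *
th=-.21;O=np.array([574.4,-120.9]);X=np.array([np.sin(th),-np.cos(th)]);Y=np.array([np.cos(th),np.sin(th)])
f=lambda c,r,q,z:(lambda p:np.round([X@(p-O),Y@(p-O)],1))(atz(c,(r,q),z)[:2])
J=[];W=[]
for i in range(4):
    c=capture("wrist")
    for l,z,a in (("jaw_grip",58,J),("wheel",48,W)):
        m=mark_of(l,c)
        if m: a.append(f(c,*m[0]["point"],z))
print("jaw",J,"wheel",W)
print("button",f(c,300/1.25,398/1.25,82))
print("jaw face top edge",f(c,236/1.25,457/1.25,22))
g=cv2.cvtColor(c["img"],cv2.COLOR_RGB2GRAY)
b=((g<45).astype(np.uint8))[222:252,305:332]
n,L,S,C=cv2.connectedComponentsWithStats(b)
for k in range(1,n):
    if S[k,4]>20: print("blob",S[k],C[k]+[305,222],f(c,C[k][1]+222,C[k][0]+305,82))
```

```text
jaw [array([ -3.4, -52.5]), array([  0.8, -48.9]), array([ -0.8, -51.4]), array([ -1.5, -49.8])] wheel [array([ 0.8, 18.7]), array([-105.8, -223.7]), array([-103.1, -224.7]), array([-1.2, 20.4])]
button [ -2.4 -48. ]
jaw face top edge [-35.8   2.7]
blob [  0   0  27  30 486] [316.51851852 237.62962963] [ -4.8 -49.7]
```

The final picture shows the wheel upright between jaw and pad, with the post button at (240,318), still where it was released (y about -48). The gripper is clear of everything, so I'm handing in.

```bash
python3 -c "
from rig import finish_job
print(finish_job())"
```

```text
the job is handed in; nothing more can be done
None
```

I rolled the black wheel over the sill into the dip, clamped it upright with the pad pushed in an estimated 6 mm (judged from the force rise, not measured directly), released it, and handed the job in after about 25 s of the 72 s; no verdict came back.

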